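# Kit tray: battery bricks in a row and end plate leaning on the rail

### The arm

A 6-joint arm with a two-finger parallel gripper is mounted at the origin on the work surface. World frame = base frame: x ahead of the robot, y to its left, z up, the work surface at z = 0. Lengths are in m, angles in degrees, forces in N, time in s.
With the tool pointing down it reaches from about 0.375 to 0.75 m from the base axis. Payload 9 kg.
Tool frame: the origin (TCP) lies where the fingers leave the gripper's body, on its centre line; the fingertips stand 73 mm ahead of it and the grasp point (between the pads) lies 54 mm ahead of it (robot.tip_reach is the distance from the TCP to the fingertips, in m); z points along the fingers, y is the line along which they close (so a half turn about z gives the same grasp; the last joint's range is limited). The gripper opens to 85 mm and grips with 20 to 120 N. Pads are 22 mm wide; open, the fingers measure 114 mm over their backs; the gripper's body (76 mm by 85 mm) begins 54 mm behind the grasp point. The pads swing forward as they close: fully open they stand 13 mm farther back than shut.
Start: joints at [-83.807, 5.964, 5.575, 89.605, 0, 77.527], TCP at [0.192, -0.568, 0.304] pointing down, gripper open.
Joint ranges: [-171.21, 171.21], [-48.23, 106.86], [-62.78, 66.21], [-105.2, 120.99], [-86.42, 89.51], [-180, 180]. Speed limits (degrees/s): [127.2, 127.2, 147.25, 180, 180, 180].

### API

Orientations are given as [roll, pitch, yaw] about the fixed x, y, z axes, in that order (R = Rz(yaw) Ry(pitch) Rx(roll)).
In Python, from plant import robot gives the robot as it stands. Calls block until the motion is done:
- robot.move_pose(position, orientation): joint-space move of the TCP to a pose.
- robot.line_to(position, vel=0.15, rotation=None, guard=None): straight line of the TCP; rotation=None keeps the orientation; vel is the mean speed in m/s. With guard (N) it stops when the force on the tool has changed by that much, and returns True; else False.
- robot.goto_joints(angles): joint-space move.
- robot.set_gripper(opening): finger opening in m; the grip force is fixed at half the most; returns when the fingers have stopped.
- robot.pause(seconds).
- robot.ik(position, orientation): joint angles nearest the present ones, or None.
- robot.observe(): the state.
- robot.grab_frame(name): name is "side" or "top" or "wrist"; returns the picture (480x640x3 uint8, blue, green, red); there is no depth.
- robot.get_calibration(name): a dict with "vertical_fov" (degrees; the focal length in pixels is half the picture's height over the tangent of half this angle, whatever the lens; pixels are square), "cx", "cy" (the principal point, pixels), "rvec" (rotation vector, rad) and "tvec" (3), from world to camera coordinates, as OpenCV has them. Camera axes: x right, y down, z forward; pixel columns grow to the right and rows downward; lengths in m; the calibration is good to about 2 mm. A picture is of the moment at which its call begins: read the wrist's pose just before it. get_calibration takes no time and is no camera call; for the wrist camera it gives the pose at the moment of the call.
A pose or a line that the arm cannot do raises robot.IKError and nothing moves.
- robot.job_done(): hands the job in; it is judged then, once.
The state is a dict: "time": time; "q": joint angles; "qvel": joint speeds; "joint_torque": joint torques, N m; "tool_pos": TCP position; "tcp_rot": TCP orientation; "ft_force": force on the tool from outside, world axes, zero at the start; "torque": the same for the moment, N m; "gripper_width": finger opening in m; "gripper_force": force on a finger pad.
Only numpy, scipy, OpenCV 4.12 (cv2) and the standard library are available. Lean on these libraries where they do the work, as an engineer would, in place of code of your own. Each camera call takes 0.05 s, during which the arm holds its last target. There are 200 camera calls.

### The job

Make up the kit tray for one battery pack: stand the three battery bricks from the sloping rack upright in a neat row, one centred on each dark square pad and square to the tray, caps up. Take the plywood end plate out of its holder and stand it with its 100 mm edge on the tray floor, on the pads' side of the rail, centred on the rail and parallel to it, so that its upper part leans back against the rail at about 20 degrees from upright. Leave everything else on the bench where it is.

Things in the scene. Friction and masses are not known exactly. Their poses are not given: they have to be found in the camera images.
- brick0: battery brick: four white cells in one wrap, 29 x 29 mm, 50 mm tall, 100 g; one of three alike. Origin: centre of its underside; z runs up to the end with steel caps, x and y square to its sides. At the start it stands on the rack's sloping floor, its top leaning 30 degrees from vertical towards the rack's -x (the robot); neighbours 66 mm away along the rack's y
- brick1: battery brick: four white cells in one wrap, 29 x 29 mm, 50 mm tall, 100 g; one of three alike. Origin: centre of its underside; z runs up to the end with steel caps, x and y square to its sides. At the start it stands on the rack's sloping floor, its top leaning 30 degrees from vertical towards the rack's -x (the robot); neighbours 66 mm away along the rack's y
- brick2: battery brick: four white cells in one wrap, 29 x 29 mm, 50 mm tall, 100 g; one of three alike. Origin: centre of its underside; z runs up to the end with steel caps, x and y square to its sides. At the start it stands on the rack's sloping floor, its top leaning 30 degrees from vertical towards the rack's -x (the robot); neighbours 66 mm away along the rack's y
- rack: fixed dark steel rack, 200 mm wide (y), 90 mm deep; its floor, mid 45 mm above the table, slopes 30 degrees down to its -x, with a 20 mm lip at the lower edge that the bricks rest against and 6 mm ribs beside each brick. Origin: on the table under the middle brick's place; it stands left or right of the tray
- tray: fixed aluminium kit tray, 190 mm (x) by 210 mm (y), floor 4 mm thick, lips 12 mm above the table. Origin: centre of its underside. On its far (+x) half three thin dark square pads lie in a row along y; along its near (-x) side runs the steel rail
- pad0 (a point): centre of a thin dark square pad (34 x 34 mm, flush, square to the tray) on the tray floor, one of three in a row 62 mm apart; at x 45, y -62, z 4 mm in the tray's frame
- pad1 (a point): centre of a thin dark square pad (34 x 34 mm, flush, square to the tray) on the tray floor, one of three in a row 62 mm apart; at x 45, y 0, z 4 mm in the tray's frame
- pad2 (a point): centre of a thin dark square pad (34 x 34 mm, flush, square to the tray) on the tray floor, one of three in a row 62 mm apart; at x 45, y 62, z 4 mm in the tray's frame
- rail_mid (a point): middle of the tray's rail: a round bar 10 mm thick and 170 mm long along the tray's y, on two end posts; its axis is 60 mm above the tray floor, at x -80 mm in the tray's frame
- plate: end plate: flat plywood slab, 10 mm thick (x), 100 mm wide (y), 120 mm tall (z), about 130 g. Origin: centre of its lower edge. At the start it stands upright in the slot of the holder
- plate_top (a point): centre of the end plate's upper edge, 120 mm along the plate's z from its origin
- holder: fixed wooden holder with a slot 12 mm wide (x) and 40 mm deep that the end plate stands in; base 60 x 120 mm, slot floor 6 mm and cheek tops 46 mm above the table. Origin: on the table under the slot's middle; on the other side of the tray from the rack
- tape: bystander, to be left alone: roll of pale tape, lying, 90 across, 24 high (mm). Origin: centre of its underside
- spool: bystander, to be left alone: steel solder spool, standing, 48 across, 32 high (mm). Origin: centre of its underside
- cell: bystander, to be left alone: single fat black cell, standing, 34 across, 61 high (mm). Origin: centre of its underside
Not all that is in view belongs to the job. What is shaped like the brick0 but blue or purple is not meant. Leave any pink or red look-alike of the brick2 alone.

How it is judged (in metres and radians):
At the end, for the whole second after the job is handed in: Each pad carries one brick on the tray floor, upright within 4.5 degrees, centred within 8 mm, square within 10 degrees. The plate's foot is on the floor, within 30 mm of mid-rail; it leans 8 to 34 degrees, its top over the rail, parallel within 10 degrees. All at rest, bystanders within 30 mm (((horizontal distance between brick0 and pad0 below 0.008 m and z of brick0 in the frame of tray below 0.008 m and angle between brick0's own z axis and vertical below 0.08 rad and (angle between the x axis of brick0 and the x axis of tray, either way round below 0.17 rad or angle between the x axis of brick0 and the y axis of tray, either way round below 0.17 rad)) or (horizontal distance between brick1 and pad0 below 0.008 m and z of brick1 in the frame of tray below 0.008 m and angle between brick1's own z axis and vertical below 0.08 rad and (angle between the x axis of brick1 and the x axis of tray, either way round below 0.17 rad or angle between the x axis of brick1 and the y axis of tray, either way round below 0.17 rad)) or (horizontal distance between brick2 and pad0 below 0.008 m and z of brick2 in the frame of tray below 0.008 m and angle between brick2's own z axis and vertical below 0.08 rad and (angle between the x axis of brick2 and the x axis of tray, either way round below 0.17 rad or angle between the x axis of brick2 and the y axis of tray, either way round below 0.17 rad))) and ((horizontal distance between brick0 and pad1 below 0.008 m and z of brick0 in the frame of tray below 0.008 m and angle between brick0's own z axis and vertical below 0.08 rad and (angle between the x axis of brick0 and the x axis of tray, either way round below 0.17 rad or angle between the x axis of brick0 and the y axis of tray, either way round below 0.17 rad)) or (horizontal distance between brick1 and pad1 below 0.008 m and z of brick1 in the frame of tray below 0.008 m and angle between brick1's own z axis and vertical below 0.08 rad and (angle between the x axis of brick1 and the x axis of tray, either way round below 0.17 rad or angle between the x axis of brick1 and the y axis of tray, either way round below 0.17 rad)) or (horizontal distance between brick2 and pad1 below 0.008 m and z of brick2 in the frame of tray below 0.008 m and angle between brick2's own z axis and vertical below 0.08 rad and (angle between the x axis of brick2 and the x axis of tray, either way round below 0.17 rad or angle between the x axis of brick2 and the y axis of tray, either way round below 0.17 rad))) and ((horizontal distance between brick0 and pad2 below 0.008 m and z of brick0 in the frame of tray below 0.008 m and angle between brick0's own z axis and vertical below 0.08 rad and (angle between the x axis of brick0 and the x axis of tray, either way round below 0.17 rad or angle between the x axis of brick0 and the y axis of tray, either way round below 0.17 rad)) or (horizontal distance between brick1 and pad2 below 0.008 m and z of brick1 in the frame of tray below 0.008 m and angle between brick1's own z axis and vertical below 0.08 rad and (angle between the x axis of brick1 and the x axis of tray, either way round below 0.17 rad or angle between the x axis of brick1 and the y axis of tray, either way round below 0.17 rad)) or (horizontal distance between brick2 and pad2 below 0.008 m and z of brick2 in the frame of tray below 0.008 m and angle between brick2's own z axis and vertical below 0.08 rad and (angle between the x axis of brick2 and the x axis of tray, either way round below 0.17 rad or angle between the x axis of brick2 and the y axis of tray, either way round below 0.17 rad))) and angle between plate's own z axis and vertical between 0.14 and 0.6 rad and x of plate in the frame of tray between -0.075 and -0.015 m and y of plate in the frame of tray between -0.03 and 0.03 m and z of plate in the frame of tray below 0.012 m and x of plate_top in the frame of tray below -0.07 m and angle between the y axis of plate and the y axis of tray, either way round below 0.17 rad and linear speed of each of brick0, brick1, brick2, plate below 0.02 m/s); the robot touches nothing.
It fails at once if a bystander is moved by more than 30 mm (distance of any of tape, spool, cell from where it was at the start of the episode above 0.03 m).
It also fails if it takes over 72 s, if anything falls off the work surface, if the arm or the gripper's body presses on something with over 40 N, if the wrist force passes 120 N, or if a joint passes its speed limit or range.

## Working session

There is one attempt and no reset: what is moved stays moved. The work goes in short steps, each a Python script; the robot and the scene stay as the last script left them, time stands still between calls to the robot, and variables do not carry over. Pictures are saved under pics/ and viewed, at most 10 in all, crops included, and the job is handed in when it is done.

```bash
ls; mkdir -p pics; python3 - <<'E'
from plant import robot
import cv2
for n in("top","side"):
    cv2.imwrite(f"pics/{n}0.png",robot.grab_frame(n)); print(n,robot.get_calibration(n))
o=robot.observe();print(o["time"],o["tool_pos"],o["tcp_rot"],robot.get_calibration("wrist"))
E
```

```text
pics
top {'vertical_fov': 50.78289861348077, 'cx': 311.5346139701855, 'cy': 247.82347809932028, 'rvec': array([ 2.10772206, -2.15909783,  0.14584982]), 'tvec': array([-0.01248595,  0.5764836 ,  1.26897021])}
side {'vertical_fov': 50.765654975774, 'cx': 318.5391594188494, 'cy': 235.57894996571483, 'rvec': array([ 2.26366069, -0.31002247,  0.16845543]), 'tvec': array([-0.54877562,  0.15542293,  1.04115146])}
0.1 [ 0.19203144 -0.56822595  0.30322945] [-1.79936250e+02 -1.43486539e-02  1.86664792e+01] {'vertical_fov': 70.39270620667352, 'cx': 323.61682419280305, 'cy': 236.17219822077698, 'rvec': array([-2.34784301,  1.684148  ,  0.25304293]), 'tvec': array([-0.60017141, -0.03774668,  0.377922  ])}
```

View pics/top0.png

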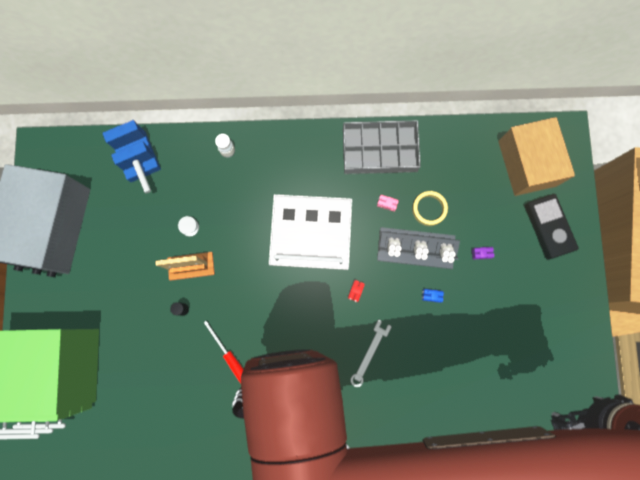

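View pics/side0.png

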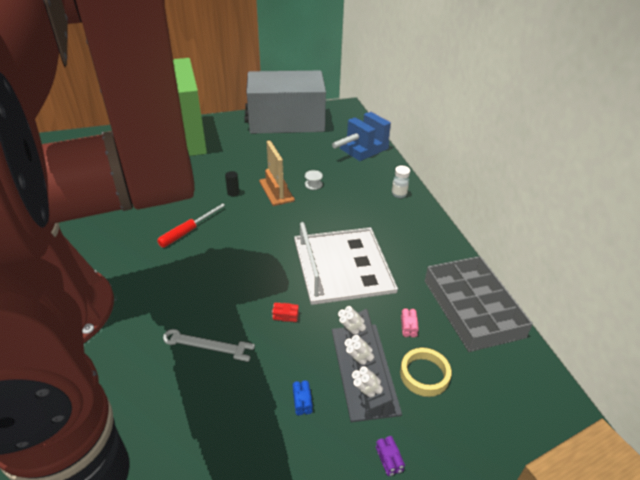

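The top view shows the three pads at (289,214), (312,216) and (335,217), and the rail at about y=258. The plate and holder are at (190,265), and the rack's white bricks at (394,246), (421,250) and (448,253). The look-alikes are red (356,291), pink (388,203), blue (433,295) and purple (484,253). Only the white ones in the rack fit the description.

```bash
cat > h.py <<'E'
from plant import robot
import numpy as np, cv2, time
from scipy.spatial.transform import Rotation as Ro
def K(c,shape=(480,640)):
    f=240/np.tan(np.radians(c["vertical_fov"])/2); return np.array([[f,0,c["cx"]],[0,f,c["cy"]],[0,0,1]])
def px2w(c,uv,z):
    R=cv2.Rodrigues(c["rvec"])[0]; o=-R.T@c["tvec"]
    d=R.T@np.linalg.inv(K(c))@np.array([uv[0],uv[1],1.]); return o+d*(z-o[2])/d[2]
def w2px(c,P):
    return cv2.projectPoints(np.atleast_2d(np.array(P,float)),c["rvec"],c["tvec"],K(c),None)[0][:,0]
E
python3 - <<'E'
from h import *
np.set_printoptions(precision=3,suppress=True)
c=robot.get_calibration("top")
for n,uv,z in [("pad2",(289,214),.004),("pad1",(312,216),.004),("pad0",(335,217),.004),("railL",(277,256),.064),("railR",(341,261),.064),("holdA",(168,262),.046),("holdB",(213,256),.046),("hold",(214,276),0),("hold2",(170,279),0),("b",(394,246),.085),("b",(421,250),.085),("b",(448,253),.085),("rk",(381,230),.068),("rk",(459,238),.068),("rk",(379,261),.03),("rk",(455,268),.03),("plate",(157,262),.126),("plate",(203,258),.126)]:
    print(n,px2w(c,uv,z))
w=robot.get_calibration("wrist");R=cv2.Rodrigues(w["rvec"])[0];o=robot.observe();T=Ro.from_euler('xyz',o["tcp_rot"],degrees=True).as_matrix()
print("cam in tool",T.T@(-R.T@w["tvec"]-o["tool_pos"]),"\n",T.T@R.T)
E
```

```text
pad2 [0.676 0.033 0.004]
pad1 [ 0.669 -0.029  0.004]
pad0 [ 0.665 -0.091  0.004]
railL [0.554 0.062 0.064]
railR [ 0.537 -0.101  0.064]
holdA [0.548 0.347 0.046]
holdB [0.561 0.23  0.046]
hold [0.513 0.237 0.   ]
hold2 [0.508 0.355 0.   ]
b [ 0.569 -0.234  0.085]
b [ 0.557 -0.301  0.085]
b [ 0.548 -0.368  0.085]
rk [ 0.614 -0.205  0.068]
rk [ 0.588 -0.402  0.068]
rk [ 0.539 -0.201  0.03 ]
rk [ 0.516 -0.397  0.03 ]
plate [0.538 0.35  0.126]
plate [0.545 0.237 0.126]
cam in tool [ 0.075  0.    -0.069] 
 [[ 0.    -0.956 -0.293]
 [ 1.     0.     0.001]
 [-0.001 -0.293  0.956]]
```

```bash
python3 - <<'E'
from h import *
import json
t0=robot.observe()["time"]
robot.move_pose([0.58,-0.19,0.36],[180,0,-6]); robot.pause(0.2)
c=robot.get_calibration("wrist");im=robot.grab_frame("wrist")
json.dump({k:np.array(v).tolist() for k,v in c.items()},open("w1.json","w")); cv2.imwrite("pics/w1.png",im)
print(t0,robot.observe()["time"])
E
```

```text
0.1 2.3167
```

View pics/w1.png

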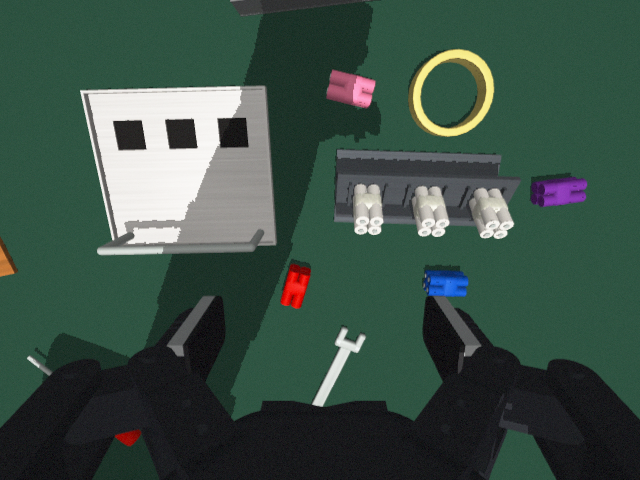

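The wrist view shows the pads at (130,135), (181,134) and (233,132). The white bricks have their caps at about (369,227), (430,229) and (490,231). I'm enlarging the bricks to confirm them and to read the caps.

```bash
python3 - <<'E'
from h import *
import json
im=cv2.imread("pics/w1.png"); c=json.load(open("w1.json")); c={k:np.array(v) for k,v in c.items()}
np.set_printoptions(precision=4,suppress=True)
m=(im[90:180,90:262].max(2)<45).astype(np.uint8)
n,l,s,ce=cv2.connectedComponentsWithStats(m)
for i in range(1,n):
    if s[i,4]>300:
        uv=ce[i]+[90,90]; print("pad",s[i],uv,px2w(c,uv,.004))
cv2.imwrite("pics/c1.png",cv2.resize(im[145:245,330:530],None,fx=4,fy=4,interpolation=cv2.INTER_CUBIC))
E
```

```text
pad [129  28  29  29 763] [233.135  132.2831] [ 0.6652 -0.0918  0.004 ]
pad [ 24  31  32  28 750] [129.6987 134.4387] [0.6757 0.0316 0.004 ]
pad [ 76  30  31  28 737] [181.2809 133.3948] [ 0.6704 -0.0299  0.004 ]
```

View pics/c1.png

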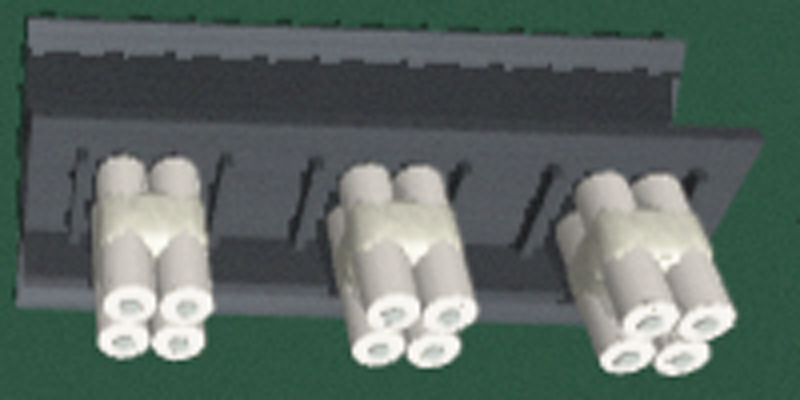

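Confirmed: these are the three white bricks standing in the rack. Their caps are centred at crop (155,323), (414,331) and (667,338). Next I fit the rack pose.

```bash
python3 - <<'E'
from h import *
import json
from scipy.optimize import least_squares
np.set_printoptions(precision=4,suppress=True)
c=json.load(open("w1.json")); c={k:np.array(v) for k,v in c.items()}
caps=np.array([[(130,304),(187,304),(123,341),(179,342)],[(393,313),(450,313),(378,347),(433,349)],[(650,318),(707,320),(627,356),(682,357)]],float).reshape(-1,2)/4+[330-.375,145-.375]
s,k=.5,3**.5/2
def mod(p,dz):
    L=[]
    for y in (66,0,-66):
        for bx,by in ((7.25,7.25),(7.25,-7.25),(-7.25,7.25),(-7.25,-7.25)):
            L.append([k*bx-s*50,y+by,45+dz*1000+s*bx+k*50])
    a=p[2]; return np.array(L)/1000@np.array([[np.cos(a),-np.sin(a),0],[np.sin(a),np.cos(a),0],[0,0,1]]).T+[p[0],p[1],0]
for fz in (0,1):
    r=least_squares(lambda p:(w2px(c,mod(p,p[3]*fz))-caps).ravel(),[.58,-.3,-.15,0])
    print(r.x,np.degrees(r.x[2]),"rms",np.sqrt(np.mean(r.fun**2)))
p=r.x; ct=robot.get_calibration("top"); print("top centre pred",w2px(ct,mod(p,p[3])).reshape(3,4,2).mean(1))
# reach checks
from scipy.spatial.transform import Rotation as Ro
for yaw in (-9,171):
  for y in (66,0,-66):
    R=Ro.from_euler('z',-9,degrees=True)*Ro.from_euler('y',-30,degrees=True)*Ro.from_euler('x',180,degrees=True)
    if yaw==171: R=R*Ro.from_euler('z',180,degrees=True)
    P=np.array([p[0]-.5*.086,p[1],.045+k*.086])+np.array([np.sin(.157),np.cos(.157),0])*y/1000
    print(y,R.as_euler('xyz',degrees=True),robot.ik(P,R.as_euler('xyz',degrees=True)))
for Q in ([.6757,.0316,.09],[.6652,-.0918,.09],[.6704,-.03,.17]): print(robot.ik(Q,[180,0,-4.86]))
print(robot.ik([.523,-.01,.15],(Ro.from_euler('z',-4.86,degrees=True)*Ro.from_euler('y',-20,degrees=True)*Ro.from_euler('x',180,degrees=True)*Ro.from_euler('z',90,degrees=True)).as_euler('xyz',degrees=True)))
E
```

```text
[ 0.573  -0.3051 -0.1351  0.    ] -7.740885029683329 rms 0.5014275703151309
[ 0.574  -0.3042 -0.136   0.0031] -7.791495044216044 rms 0.36699522417750563
top centre pred [[395.1459 249.8861]
 [421.6521 252.7788]
 [448.2585 255.6823]]
66 [180. -30.  -9.] [-42.9658 -21.4886 -43.6586  42.2432  16.2213 149.7412]
0 [180. -30.  -9.] [-49.301  -15.6568 -38.8172  43.0747  18.8687 143.7039]
-66 [180. -30.  -9.] [-54.7734  -8.8524 -32.755   44.1627  20.9954 138.3397]
66 [-180.   30.  171.] [-42.9658 -21.4886 -43.6586  42.2432  16.2213 -30.2588]
0 [-180.   30.  171.] [-49.301  -15.6568 -38.8172  43.0747  18.8687 -36.2961]
-66 [-180.   30.  171.] [-54.7734  -8.8524 -32.755   44.1627  20.9954 -41.6603]
[ -8.3681  22.9712   2.7832  69.8119   0.     176.4919]
[-18.9853  22.1419   1.7523  69.6104   0.     165.8747]
[-13.6974  19.2637   6.7219  77.4582   0.     171.1626]
[ -17.3833  -29.486   -43.8249   56.1004    4.2531 -101.7898]
```

```bash
cat >> h.py <<'E'
RX=Ro.from_euler('x',180,degrees=True)
ry,ty=-7.76,-4.86
rack=np.array([.5735,-.3047]); 
pads=[np.array([.6652,-.0918,.004]),np.array([.6704,-.0300,.004]),np.array([.6757,.0316,.004])]
def rot(yaw,pitch,spin=0): return Ro.from_euler('z',yaw,degrees=True)*Ro.from_euler('y',pitch,degrees=True)*RX*Ro.from_euler('z',spin,degrees=True)
def eul(R): return R.as_euler('xyz',degrees=True)
def tcp(foot,R,h): return np.asarray(foot)-R.apply([0,0,1])*(h+.054)   # h: grasp height along object axis
def say(n):
    o=robot.observe(); print(n,"t%.1f"%o["time"],np.round(o["tool_pos"],4),"w%.4f"%o["gripper_width"],"gf%.0f"%o["gripper_force"],"F",np.round(o["ft_force"],1),flush=True)
H=.031
def brick(yr,pad):
    R=rot(ry,-30); a=np.radians(ry)
    f=np.r_[rack+yr*np.array([-np.sin(a),np.cos(a)]),.0465]
    robot.set_gripper(.055)
    robot.move_pose(tcp(f,R,H+.06),eul(R))
    hit=robot.line_to(tcp(f,R,H),vel=.12,guard=12); say(f"at brick hit={hit}")
    robot.set_gripper(0.0); say("gripped")
    robot.line_to(tcp(f,R,H+.06),vel=.15)
    R2=rot(ty,0); P=pads[pad]
    robot.move_pose(tcp(P+[0,0,.035],R2,H),eul(R2)); say("over pad")
    robot.line_to(tcp(P+[0,0,.006],R2,H),vel=.1)
    hit=robot.line_to(tcp(P-[0,0,.004],R2,H),vel=.03,guard=6); say(f"down hit={hit}")
def release():
    o=robot.observe()
    robot.set_gripper(.045); robot.line_to(np.array(o["tool_pos"])+[0,0,.065],vel=.2); say("released")
E
python3 - <<'E'
from h import *
brick(.066,2)
cv2.imwrite("pics/s1.png",np.hstack([robot.grab_frame("side")[180:420,200:520]]))
E
python3 -c "
import cv2;a=cv2.imread('pics/s1.png');cv2.imwrite('pics/s1.png',cv2.resize(a,None,fx=2.4,fy=2.4))"
```

```text
at brick hit=False t4.5 [ 0.5406 -0.2337  0.1208] w0.0550 gf0 F [0.6 0.3 0.7]
gripped t4.9 [ 0.5406 -0.234   0.1214] w0.0286 gf59 F [-4.7 -0.   6.2]
over pad t6.6 [0.6756 0.0307 0.1238] w0.0285 gf60 F [ 0.4 -0.8 -1.4]
down hit=True t7.3 [0.6767 0.0314 0.0916] w0.0283 gf61 F [1.2 0.1 2.6]
```

View pics/s1.png

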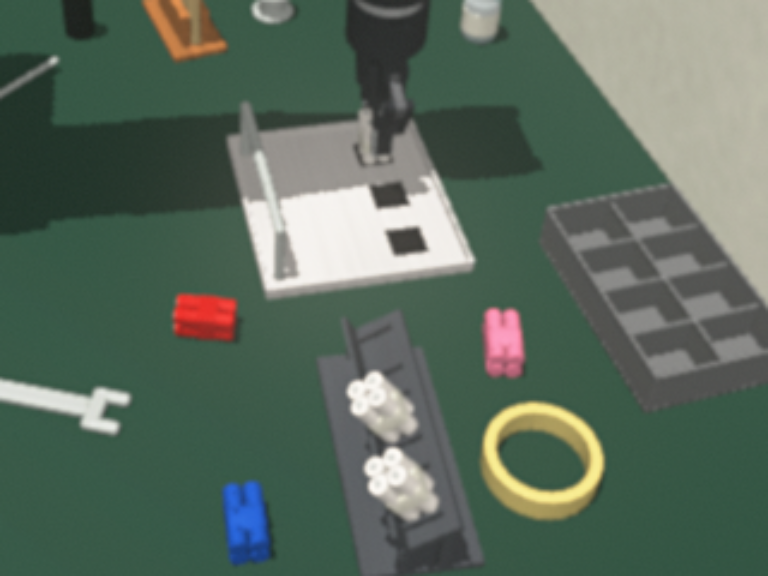

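The side view shows the first brick on the far pad at about (375,140), still in the gripper. Two white bricks remain in the rack. I'll press down with a guard and release.

```bash
python3 - <<'E'
from h import *
p=np.array(robot.observe()["tool_pos"])
h=robot.line_to(p-[0,0,.002],vel=.02,guard=8); say(f"press {h}")
release()
import json
robot.pause(.1)
c=robot.get_calibration("wrist");im=robot.grab_frame("wrist");cv2.imwrite("pics/w2.png",im)
json.dump({k:np.array(v).tolist() for k,v in c.items()},open("w2.json","w"))
E
```

```text
press False t7.6 [0.6771 0.0314 0.0915] w0.0280 gf62 F [-5.1  0.  11.9]
released t8.4 [0.6775 0.0313 0.1571] w0.0450 gf0 F [-0.3 -0.6 -0.8]
```

View pics/w2.png

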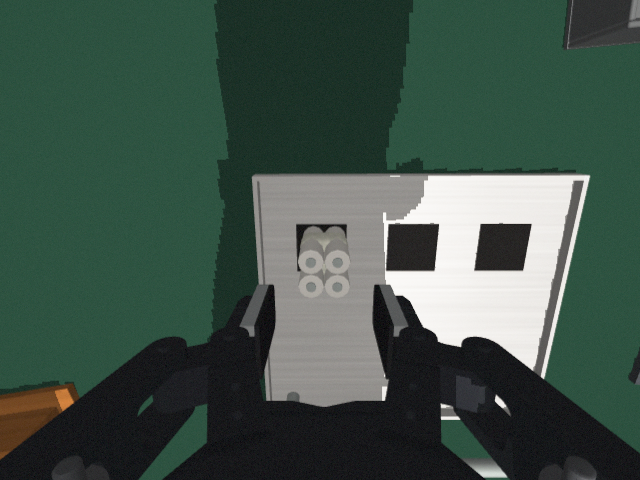

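The brick stands upright on the pad with its caps at (311,262), (337,262), (311,286) and (337,286). I'm checking the offset before going on.

```bash
python3 - <<'E'
from h import *
import json
c={k:np.array(v) for k,v in json.load(open("w2.json")).items()}
P=[px2w(c,u,.054) for u in ((311,262),(337,262),(311,286.5),(337,286.5))]
print(np.round(P,4),np.mean(P,0))
for n,uv in (("pad1",(413,247.5)),("pad0",(503,247.5))): print(n,px2w(c,uv,.004))
print("pred of pad2",w2px(c,pads))
E
```

```text
[[0.6853 0.037  0.054 ]
 [0.6841 0.0231 0.054 ]
 [0.671  0.0383 0.054 ]
 [0.6698 0.0241 0.054 ]] [0.67753706 0.03063443 0.054     ]
pad1 [ 0.67049552 -0.02989083  0.004     ]
pad0 [ 0.66527932 -0.09119362  0.004     ]
pred of pad2 [[503.8872091  247.53821696]
 [413.16121646 247.61888343]
 [322.69922746 247.53822284]]
```

```bash
python3 - <<'E'
from h import *
import json
brick(0,1); release(); brick(-.066,0); release()
robot.set_gripper(.045)
robot.move_pose([.50,.25,.32],[180,0,5]); robot.pause(.2)
c=robot.get_calibration("wrist");im=robot.grab_frame("wrist");cv2.imwrite("pics/w3.png",im)
json.dump({k:np.array(v).tolist() for k,v in c.items()},open("w3.json","w")); say("view")
E
```

```text
at brick hit=False t10.8 [ 0.5317 -0.2987  0.1204] w0.0548 gf0 F [-0.4  0.2  0.1]
gripped t11.2 [ 0.5316 -0.2994  0.1213] w0.0283 gf59 F [-4.1  2.3  6.7]
over pad t12.9 [ 0.6702 -0.031   0.1238] w0.0286 gf60 F [-0.9 -0.4 -0.1]
down hit=True t13.6 [ 0.6713 -0.0304  0.0915] w0.0285 gf61 F [ 1.  -0.2  1.6]
released t14.4 [ 0.6717 -0.0305  0.1572] w0.0451 gf0 F [-0.8 -0.8 -0.9]
at brick hit=False t16.7 [ 0.5228 -0.3641  0.1204] w0.0551 gf0 F [-0.3  0.5 -0.1]
gripped t17.0 [ 0.5227 -0.3648  0.1213] w0.0282 gf59 F [-4.1  2.5  5.7]
over pad t18.8 [ 0.665  -0.0928  0.1238] w0.0282 gf60 F [ 0.  -0.6 -0.9]
down hit=True t19.5 [ 0.6661 -0.0922  0.0915] w0.0285 gf61 F [ 0.5 -0.8  2.3]
released t20.3 [ 0.6664 -0.0923  0.1572] w0.0451 gf0 F [ 0.  -0.1 -1.1]
view t25.6 [0.5  0.25 0.32] w0.0450 gf0 F [-0.3 -0.4 -0.2]
```

View pics/w3.png

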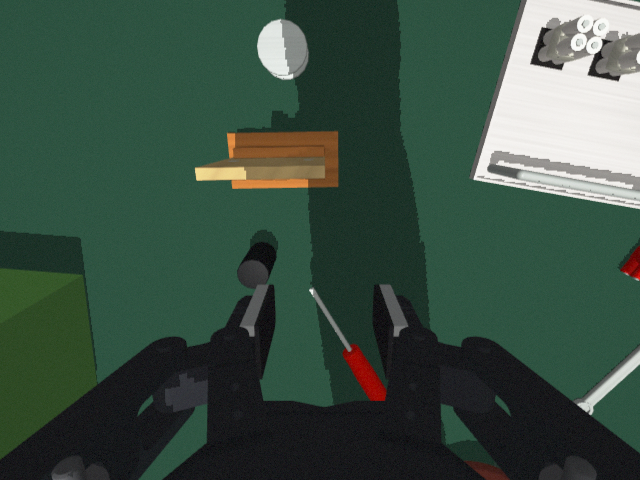

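```bash
python3 - <<'E'
import cv2
im=cv2.imread("pics/w3.png");cv2.imwrite("pics/c3.png",cv2.resize(im[120:200,185:345],None,fx=5,fy=5,interpolation=cv2.INTER_CUBIC))
E
```

```text
(no output)
```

View pics/c3.png

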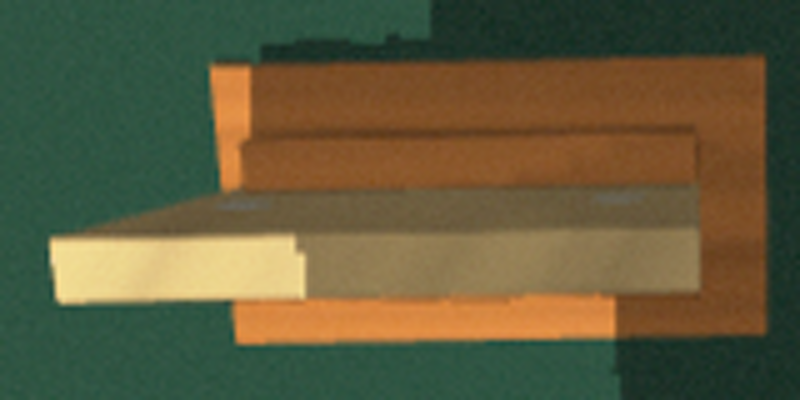

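The crop shows the plate's top face with corners at (50,238), (700,229), (700,291) and (57,302). The holder's base corners are at (210,65), (767,57), (767,333) and (236,344).

```bash
python3 - <<'E'
from h import *
import json
np.set_printoptions(precision=4,suppress=True)
c={k:np.array(v) for k,v in json.load(open("w3.json")).items()}
g=lambda L,z:np.array([px2w(c,(u/5+184.6,v/5+119.6),z) for u,v in L])
T=g(((50,238),(700,229),(700,291),(57,302)),.126);B=g(((210,65),(767,57),(767,333),(236,344)),.006)
for n,P in(("top",T),("base",B)):
    d=P[0]+P[3]-P[1]-P[2];print(n,P[:,:2].tolist(),P.mean(0),"L",np.linalg.norm(d)/2,"yaw",np.degrees(np.arctan2(-d[0],d[1])),"W",np.linalg.norm(P[0]+P[1]-P[2]-P[3])/2)
C=T.mean(0)
for s in (90,-90):
  R=rot(6,0,s);print(robot.ik(tcp([C[0],C[1],.006],R,.1),eul(R)));R=rot(ty,-20,s);print(robot.ik([.523,-.01,.15],eul(R)))
print("q",robot.observe()["q"])
E
```

```text
top [[0.5405817439158056, 0.3513682175032673], [0.550559153555917, 0.25301501665116355], [0.5412381925423496, 0.25218892466067827], [0.5309288807817014, 0.3505222445023668]] [0.5408 0.3018 0.126 ] L 0.09886498177795515 yaw 5.888801202188772 W 0.00952367844010625
base [[0.5648508625916402, 0.35973343178578004], [0.5769695192148384, 0.24048036721401386], [0.5178747508901255, 0.23455435888605772], [0.5049414162730279, 0.35364150046211684]] [0.5412 0.2971 0.006 ] L 0.11982659985546998 yaw 6.000339090740231 W 0.05980475310613814
[ 17.0819  10.6097  -4.3597  75.0306   0.     -78.9181]
[ -17.3833  -29.486   -43.8249   56.1004    4.2531 -101.7898]
[ 17.0819  10.6097  -4.3597  75.0306   0.     101.0819]
[-17.3833 -29.486  -43.8249  56.1004   4.2531  78.2102]
q [  13.1579   -0.9734    0.1221   91.1013   -0.0016 -171.8365]
```

```bash
cat >> h.py <<'E'
TX=np.array([np.cos(np.radians(ty)),np.sin(np.radians(ty)),0]); TY=np.array([-TX[1],TX[0],0])
TO=np.mean(pads,0)-.045*TX; TO[2]=0
def tray(x,y,z): return TO+x*TX+y*TY+[0,0,z]
RP=rot(ty,-20,90); HP=.100
def ptcp(x,z): return tcp(tray(x,0,z),RP,HP)
E
python3 - <<'E'
from h import *
R=rot(5.9,0,90); f=np.array([.541,.3018,.006])
robot.move_pose(tcp(f+[0,0,.06],R,HP),eul(R))
h=robot.line_to(tcp(f,R,HP),vel=.12,guard=12); say(f"at plate {h}")
robot.set_gripper(0); say("grip")
robot.line_to(tcp(f+[0,0,.12],R,HP),vel=.12); say("up")
robot.move_pose(ptcp(-.033,.115),eul(RP)); say("over")
h=robot.line_to(ptcp(-.033,.012),vel=.12,guard=10); say(f"low {h}")
im=robot.grab_frame("side")[180:360,230:470];cv2.imwrite("pics/s2.png",cv2.resize(im,None,fx=3.2,fy=3.2,interpolation=cv2.INTER_CUBIC))
E
```

```text
at plate False t27.7 [0.5412 0.3018 0.1606] w0.0454 gf0 F [-0.5 -0.7  0.1]
grip t28.1 [0.5414 0.302  0.161 ] w0.0093 gf59 F [-1.7 -0.5  6. ]
up t29.2 [0.5407 0.3017 0.2789] w0.0091 gf58 F [-0.4 -0.2 -0.8]
over t30.4 [ 0.5405 -0.0184  0.26  ] w0.0096 gf58 F [ 0.3 -0.  -0.6]
low False t31.4 [ 0.5407 -0.0191  0.1577] w0.0097 gf58 F [-0.8 -0.4 -1.1]
```

View pics/s2.png

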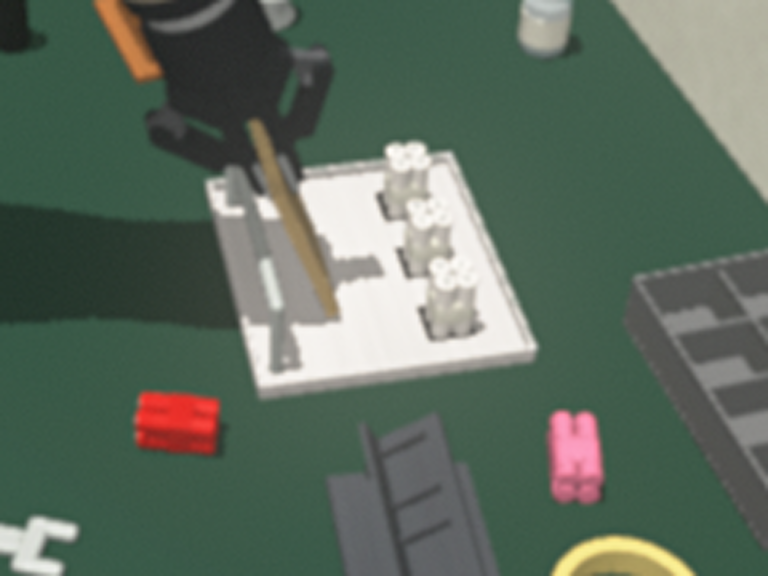

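The plate is held leaning back, with its foot on the pads' side of the rail. All three bricks stand upright at about (407,180), (428,235) and (453,297).

```bash
python3 - <<'E'
from h import *
robot.line_to(ptcp(-.033,.008),vel=.05,guard=8); say("low")
h=robot.line_to(ptcp(-.056,.008),vel=.03,guard=5); say(f"rail {h}")
p=np.array(robot.observe()["tool_pos"])
h=robot.line_to(p-[0,0,.006],vel=.02,guard=5); say(f"floor {h}")
robot.set_gripper(.035); robot.pause(.2)
p=np.array(robot.observe()["tool_pos"])
robot.line_to(p-RP.apply([0,0,1])*.09,vel=.12); say("off")
robot.move_pose([.52,-.03,.38],[180,0,-4.86]); robot.pause(.3); say("view")
c=robot.get_calibration("wrist");w=robot.grab_frame("wrist");s=robot.grab_frame("side")[180:360,230:470]
print("pad px",w2px(c,pads),"expect brick tops",w2px(c,[p+[0,0,.05] for p in pads]),"plate foot/top",w2px(c,[tray(-.048,0,.006),tray(-.089,0,.118)]))
cv2.imwrite("pics/f.png",np.hstack([cv2.resize(w[:, :],(480,360)),cv2.resize(s,(320,240),interpolation=cv2.INTER_CUBIC).copy() if 0 else cv2.copyMakeBorder(cv2.resize(s,(320,240)),0,120,0,0,0)]))
E
```

```text
low t31.8 [ 0.5402 -0.019   0.1527] w0.0092 gf58 F [ 0.   0.5 -1.3]
rail True t32.3 [ 0.5236 -0.0175  0.153 ] w0.0094 gf61 F [2.1 0.1 1.6]
floor True t32.5 [ 0.5244 -0.0178  0.1512] w0.0094 gf61 F [ 1.2 -1.3  1.5]
off t34.0 [ 0.4933 -0.015   0.2346] w0.0350 gf0 F [ 0.5 -0.4  0.4]
view t38.2 [ 0.52 -0.03  0.38] w0.0352 gf0 F [-0.7  0.4  0.2]
pad px [[364.634232    65.84675034]
 [312.32177863  65.86346643]
 [260.15611039  65.77181896]] expect brick tops [[370.18183988  56.97288528]
 [310.83683979  56.99099435]
 [251.65619349  56.88531969]] plate foot/top [[313.00615684 146.93652558]
 [310.04346457 194.96764244]]
```

View pics/f.png

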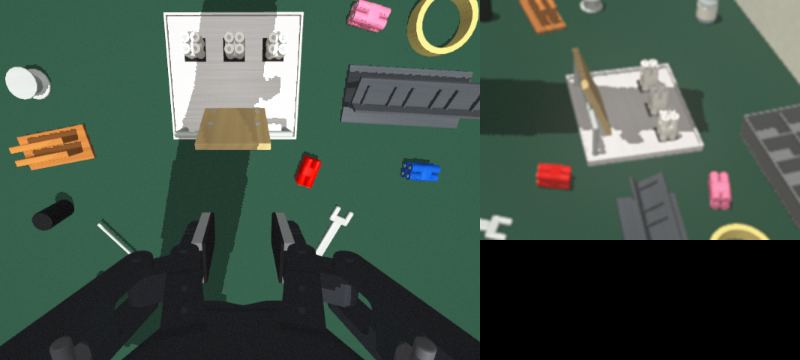

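```bash
python3 - <<'E'
from h import *
import json
np.set_printoptions(precision=4,suppress=True)
c={k:np.array(v) for k,v in json.load(open("w3.json")).items()}
print("w3 expected tops",w2px(c,[p+[0,0,.05] for p in pads]), "brick2 read:",np.mean([px2w(c,u,.054) for u in((586,24),(601,27),(579,42),(594,45))],0))
c=robot.get_calibration("wrist");im=robot.grab_frame("wrist");cv2.imwrite("pics/g.png",im)
g=cv2.cvtColor(im,cv2.COLOR_BGR2GRAY).astype(np.float32)
# render-free check: edge-normalised search for 4-ring pattern
s=6;G=cv2.resize(g,None,fx=s,fy=s,interpolation=cv2.INTER_CUBIC)
G=G-cv2.GaussianBlur(G,(0,0),5*s)
for i,p in enumerate(pads):
    best=[]
    for dx in np.arange(-10,10.1,.5):
        for dy in np.arange(-10,10.1,.5):
            q=p+[0,0,.05]+dx/1000*TX+dy/1000*TY
            L=[];W=[]
            th=np.linspace(0,2*np.pi,16,endpoint=False)
            for a in(-7.25,7.25):
                for b in(-7.25,7.25):
                    for r,wt in((0,-1),(1.2,-1),(5,1)):
                        for t in th: L.append(q+((a+r*np.cos(t))*TX+(b+r*np.sin(t))*TY)/1000);W.append(wt*(2 if wt>0 else 1))
            u=w2px(c,L);u=(u+.5)*s-.5
            v=cv2.remap(G,u[:,0].astype(np.float32)[None],u[:,1].astype(np.float32)[None],cv2.INTER_LINEAR)[0]
            best.append((np.dot(v,W)/len(W),dx,dy))
    best.sort(reverse=True);print("pad",i,np.array(best[:4]))
print(robot.observe()["time"])
E
```

```text
w3 expected tops [[721.6337  61.6803]
 [656.424   48.3748]
 [590.0916  34.6807]] brick2 read: [0.6758 0.0317 0.054 ]
pad 0 [[35.7987 -7.      4.    ]
 [35.3704 -7.      4.5   ]
 [35.0315 -7.5     4.    ]
 [34.458  -6.5     4.5   ]]
pad 1 [[42.5276 -5.      5.5   ]
 [42.5098 -4.5     5.5   ]
 [42.414  -4.      6.    ]
 [42.0774 -3.5     6.    ]]
pad 2 [[36.7208 -5.     -7.5   ]
 [36.4011 -5.5    -7.5   ]
 [36.2169 -6.     -7.    ]
 [36.1844 -5.5    -7.    ]]
38.3667
```

The brick row needs a firmer check. I'll repeat the w2 viewpoint over each pad and match the w2 cap patch numerically.

```bash
python3 - <<'E'
from h import *
w2=cv2.imread("pics/w2.png",0);T=w2[246:302,296:352]
off=np.array([.6775,.0313,.1571])-pads[2]
robot.set_gripper(.045)
print("ref offset: brick2 +1.8,-1.0 mm")
for i in (2,1,0):
    robot.move_pose(pads[i]+off,[180,0,ty]); robot.pause(.2)
    c=robot.get_calibration("wrist");im=robot.grab_frame("wrist");cv2.imwrite(f"pics/k{i}.png",im)
    r=cv2.matchTemplate(cv2.cvtColor(im,cv2.COLOR_BGR2GRAY)[210:340,250:400],T,cv2.TM_CCOEFF_NORMED)
    _,m,_,l=cv2.minMaxLoc(r); uv=(324+l[0]+250-296,274.25+l[1]+210-246)
    d=px2w(c,uv,.054)-pads[i]; print(i,"corr %.2f"%m,uv,"dx %.1f dy %.1f mm"%(d@TX*1e3,d@TY*1e3))
robot.move_pose([.52,-.03,.38],[180,0,ty]); say("end")
E
```

```text
ref offset: brick2 +1.8,-1.0 mm
2 corr 0.93 (323, 275.25) dx 1.8 dy -0.8 mm
1 corr 0.95 (326, 275.25) dx 1.7 dy -1.2 mm
0 corr 0.62 (326, 276.25) dx 1.2 dy -0.8 mm
end t42.2 [ 0.5203 -0.0302  0.3786] w0.0449 gf0 F [ 0.1 -0.4  0.3]
```

```bash
python3 - <<'E'
from h import *
print(robot.job_done())
E
```

```text
the job is handed in; nothing more can be done
None
```

I handed the job in at about 42 s: all three bricks stand upright on their pads, within about 2 mm of centre (the pad0 match was weaker). The plate leans about 20 degrees against the rail, centred on it. The bystanders were not touched; the judge's verdict was not shown.

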